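# Take the combination padlock off the hasp

### The arm

A 6-joint arm with a two-finger parallel gripper is mounted at the origin on a cart in front of the work surface, level with it; the furniture and walls round the work are solid. World frame = base frame: x ahead of the robot, y to its left, z up, the work surface at z = 0. Lengths are in m, angles in degrees, forces in N, time in s.
With the tool pointing down it reaches from about 0.4 to 0.825 m from the base axis. Payload 7 kg.
Tool frame: the origin (TCP) lies midway between the tips of the shut fingers; the grasp point (between the pads) lies 19 mm behind it (ctrl.hold_point_z is the distance from the TCP to the grasp point, in m); z points along the fingers, y is the line along which they close (so a half turn about z gives the same grasp; the last joint's range is limited). The gripper opens to 88 mm and grips with 3 to 60 N. Pads are 19 mm wide; open, the fingers measure 130 mm over their backs; the gripper's body (78 mm by 193 mm) begins 47 mm behind the grasp point.
Start: joints at [87.554, 20.546, 0.682, 0, -70.136, -16.507], TCP at [0.219, 0.638, 0.227] pointing down, gripper open.
Joint ranges: [-176.03, 176.03], [-82.01, 121.73], [-58.28, 71.71], [-173.87, 95.51], [-174.79, -0.11], [-173.66, 173.66]. Speed limits (degrees/s): [136.94, 136.94, 172.46, 180, 180, 180].

### API

Orientations are given as [roll, pitch, yaw] about the fixed x, y, z axes, in that order (R = Rz(yaw) Ry(pitch) Rx(roll)).
In Python, from plant import ctrl gives the robot as it stands.
- The arm moves only by the tool apply_moves, never from a script. Its argument "deltas" is a list of rows, each an object with "fingers": the finger opening in mm, from 0 to 87.6; "delta_pos": the shift along the tool's x, y, z in mm, a list of three; "angular": the turn, a rotation vector about the tool's x, y, z in degrees, a list of three. A call has 1 to 10 rows; each row is the pose to reach, as a shift and turn from the pose commanded when the call began, along the tool's axes at that moment; what a row does not reach only later rows make up. A row lasts 1/10 s, in which the tool goes at most 50 mm and 8.59 degrees, less where a joint would pass 70% of its speed; a pose out of reach is approached as far as the arm can. A call with a gripper value outside its range is refused whole. The fingers move at their own pace and stop on an object; the grip force is fixed at half the most. Time passes only in rows, so rows that repeat a pose let the fingers close. It gives the time, the measured TCP pose, the force, the opening and the grip force at its end, in the units of the state.
- ctrl.get_obs(): the state, without advancing time (a new reading comes with each control period).
- ctrl.snapshot(name): name is "scene" or "top"; returns the picture (384x512x3 uint8, red, green, blue); there is no depth.
- ctrl.camera_params(name): a dict with "fx", "fy", "cx", "cy" (pixels), "dist_coeffs" ([k1, k2, p1, p2, k3] as OpenCV has them; the pictures are not rectified), "cam_to_world" (4x4, takes a point from camera to world coordinates). Camera axes: x right, y up, looking along -z (the intrinsics and any distortion apply to the point x, -y, -z); pixel columns grow to the right and rows downward; lengths in m; the calibration is good to about 2 mm. A picture is of the moment at which its call begins. camera_params takes no time and is no camera call.
- ctrl.close_job(): hands the job in; it is judged then, once.
The state is a dict: "clock": time; "joint_pos": joint angles; "qvel": joint speeds; "tau": joint torques, N m; "tool_pos": TCP position; "orientation": TCP orientation; "force": force on the tool from outside, world axes, zero at the start; "moment": the same for the moment, N m; "opening": finger opening in m; "gripper_force": force on a finger pad.
Only numpy, scipy, OpenCV 4.12 (cv2) and the standard library are available. Lean on these libraries where they do the work, as an engineer would, in place of code of your own. Each camera call takes 0.05 s, during which the arm holds its last target. There are 200 camera calls.

### The job

Take the combination padlock off the lock box's hasp: turn its dial, feeling the clicks, until the white line stands at the red pointer and the shackle springs loose, then draw the lock case back so that the staple pulls the shackle fully open, slip the open shackle out of the staple and lift the lock off. Do not force the lock against the staple, and leave the two vials and the white carton beside the box where they stand. Finish while still gripping the padlock and holding it up still, level with the dial on top and the shackle fully open, about 10 cm above the box's deck, so that everyone can see that the box is unlocked.

Things in the scene. Friction and masses are not known exactly. Their poses are not given: they have to be found in the camera images.
- padlock: Combination padlock lying on its back, dial up; bright metal case 56 (x) x 54 (y) x 26 mm, 0.3 kg in all. Grip it across its 54 mm sides. Origin: centre of the case's underside, 78 mm above the worktop at the start. x points out of the shackle end, towards the hasp; z up out of the dial. A small red pointer on the top face marks the x side of the dial.
- dial_grip (a point): Middle of the dial's knob (ribbed, black, 33 mm across), on its axis 36 mm above the case's underside. The knob reaches from 29 to 43.5 mm above the underside; under it a flange 41 mm across. Fingertips 31 mm or more above the underside clear flange, case and staple all round.
- dial_mark (a point): The white line on the dial where it runs down the knob's side: 16.4 mm from the dial's axis, as high as dial_grip.
- dial (a joint): Dial angle, rad: 0 (or 2 pi) with the white line at the red pointer, growing anticlockwise seen from above. Turns both ways without stops and clicks into a notch every 30 degrees (0.524 rad), about 0.2 N m. At the pointer (within about 7 degrees) the sprung shackle jumps out about 6 to 7 mm and its tongue then holds the dial there.
- shackle (a joint): How far the shackle is out of the case along the padlock's x, m: 0 to 0.002 locked, about 0.007 sprung loose, 0.022 fully open at its stop. Drawing it takes about 2 N; it stays where it is left.
- shackle_bend (a point): Middle of the shackle's bend, on the bar's centre line. The shackle is an 8 mm steel bar: two legs along the padlock's x at y = +14 and -14 mm, 12 mm above the underside, joined by the bend. It lies 65 mm from the padlock's origin along x when locked, 87 mm fully open.
- shackle_tip (a point): End of the short leg (y = +14 mm), which passes through the staple; the long leg stays in the case and runs outside the staple. Along the padlock's x it lies at 22 mm, inside the case, when locked, and at 44 mm fully open: then a gap of 16 mm between it and the case's end (x = 28 mm).
- staple_eye (a point): Centre of the eye of the staple, an upright loop of 5 mm steel bar on top of the box, fixed, 88.5 mm above the worktop. Eye 14 mm wide, axis along the box's x; loop 24 mm wide outside, top 13.5 mm above this point. At the start it lies 50 mm from the padlock's origin along x. Once the short leg's end is behind the loop, the lock lifts straight up.
- staple: The staple. Origin: middle of its foot, 13.5 mm under staple_eye; axes as the box's.
- lock_box: Dark grey steel box, fixed, 230 (x) x 240 (y) x 75 mm high; origin at the centre of its underside, front to -x. Front half of the top: fixed deck with a 3 mm rubber rest for the padlock. Behind the staple the hasp's strap (2.2 mm), its knuckle and, 80 to 105 mm behind, a folded handle, all under 8 mm high.
- vial_blue: Small glass vial with a blue cap, 24 mm across, 60 mm high, loose, standing right of the box; origin at its underside. Leave it alone.
- vial_black: The same vial with a black cap. Leave it alone.
- slides: White carton, 59 x 81 x 33 mm, loose, standing right of the box; origin at its underside. Leave it alone.
Mind the look-alikes: they are no part of the job. What is shaped like the padlock but purple is not meant.

How it is judged:
By the outcome, as a careful person would: the job done as asked, in the order asked, and still so for the second after the job is handed in, while the arm keeps its last pose, push and grip.
It also fails if it takes over 64 s, if anything falls off the work surface, if the arm or the gripper's body presses on something with over 40 N, if the wrist force passes 120 N, or if a joint passes its speed limit or range.

## Working session

There is one attempt and no reset: what is moved stays moved. The work goes in short steps, Python scripts to look and compute and a tool call to move; the robot and the scene stay as the last step left them, time stands still between calls to the robot, and variables do not carry over. Pictures are saved under pics/ and viewed, at most 10 in all, crops included, and the job is handed in when it is done.

Besides the shell and the picture viewer there is one more tool, called after ">>>" as a command line: name --argument value ..., lists and objects as JSON in quotes. apply_moves: Moves the arm, as the interface text tells. Its arguments: {"type":"object","properties":{"deltas":{"type":"array"}},"required":["deltas"]}

```bash
mkdir -p pics; ls; python3 - <<'E'
from plant import ctrl
import cv2,numpy as np
for n in("scene","top"):
    im=ctrl.snapshot(n); cv2.imwrite(f"pics/{n}0.png",im[:,:,::-1])
    p=ctrl.camera_params(n); print(n,p["fx"],p["fy"],p["cx"],p["cy"],p["dist_coeffs"]); print(np.round(p["cam_to_world"],4))
o=ctrl.get_obs(); print(o, ctrl.hold_point_z)
E
```

```text
pics
scene 460.6876884482817 460.6876884482817 261.2580222859901 192.26073969721529 [0.03155986 0.         0.         0.         0.        ]
[[ 5.340e-01  5.112e-01 -6.734e-01 -7.920e-02]
 [-8.455e-01  3.225e-01 -4.256e-01 -5.527e-01]
 [-5.000e-04  7.966e-01  6.044e-01  6.753e-01]
 [ 0.000e+00  0.000e+00  0.000e+00  1.000e+00]]
top 360.36402395630506 360.36402395630506 257.77417005200317 188.50050475910368 [-0.05591967  0.          0.          0.          0.        ]
[[ 0.0262  0.9938 -0.1084  0.4906]
 [-0.9992  0.0294  0.0274 -0.1194]
 [ 0.0304  0.1076  0.9937  0.9537]
 [ 0.      0.      0.      1.    ]]
{'clock': 0.1, 'joint_pos': array([ 8.75554700e+01,  2.05859057e+01,  6.38972198e-01, -1.65613620e-02,
       -7.01352045e+01, -1.65067952e+01]), 'qvel': array([ 0.01724045, -0.04293245,  0.07795422,  0.05126838, -0.00475997,
       -0.01775051]), 'tau': array([-4.60694446e-04, -5.84163129e+01,  2.93756765e+01,  7.01560244e+00,
        1.02333233e-02, -4.50303014e-05]), 'tool_pos': array([0.21910834, 0.63799185, 0.22573577]), 'orientation': array([ 1.79916823e+02, -8.41177070e-03, -1.89569578e+01]), 'force': array([ 0.41382917, -0.00313129, -0.14994314]), 'moment': array([ 0.0059467 , -0.02073631,  0.02025011]), 'gripper_force': 0.0, 'opening': 0.08760237787847269} 0.0188
```

View pics/scene0.png

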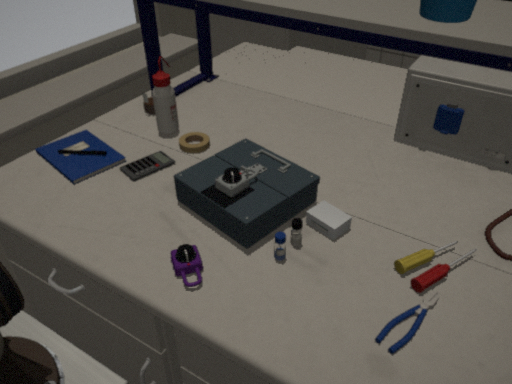

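View pics/top0.png

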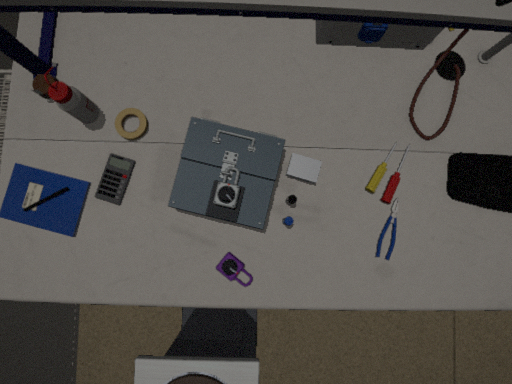

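The real padlock is the bright metal one on the box, at top (227,195) and scene (235,178). The purple one at top (231,265) and scene (187,262) is the look-alike. The vials are at top (291,200) and (288,221), and the carton is at (304,168). I'll confirm with an enlarged crop.

```bash
cat > h.py <<'E'
import numpy as np,cv2
from plant import ctrl
def ray(n,uv):
    p=ctrl.camera_params(n);K=np.array([[p["fx"],0,p["cx"]],[0,p["fy"],p["cy"]],[0,0,1]])
    q=cv2.undistortPoints(np.array([[uv]],float),K,np.array(p["dist_coeffs"]))[0,0]
    T=np.array(p["cam_to_world"]);return T[:3,3],T[:3,:3]@np.array([q[0],-q[1],-1.])
def plane(n,uv,z):
    o,d=ray(n,uv);return o+d*(z-o[2])/d[2]
def pix(n,P):
    p=ctrl.camera_params(n);K=np.array([[p["fx"],0,p["cx"]],[0,p["fy"],p["cy"]],[0,0,1]])
    T=np.linalg.inv(np.array(p["cam_to_world"]));c=(T@np.append(P,1))[:3]*[1,-1,-1]
    return cv2.projectPoints(c[None],np.zeros(3),np.zeros(3),K,np.array(p["dist_coeffs"]))[0][0,0]
E
python3 - <<'E'
from h import *
a=cv2.imread("pics/top0.png")[150:230,185:275];b=cv2.imread("pics/scene0.png")[150:210,195:285]
a=cv2.resize(a[:,:],None,fx=7,fy=7,interpolation=cv2.INTER_CUBIC)[:560]
b=cv2.resize(b,None,fx=7,fy=7,interpolation=cv2.INTER_CUBIC)
cv2.imwrite("pics/ca.png",cv2.convertScaleAbs(a,alpha=1.5));cv2.imwrite("pics/cb.png",cv2.convertScaleAbs(b,alpha=1.5))
E
```

```text
(no output)
```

View pics/ca.png

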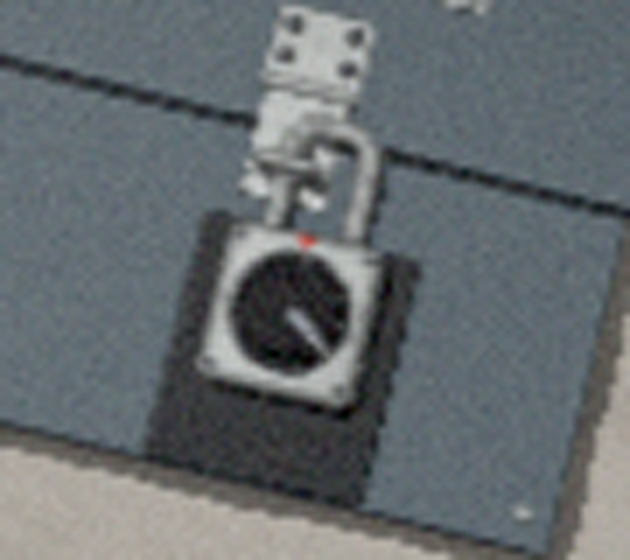

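View pics/cb.png

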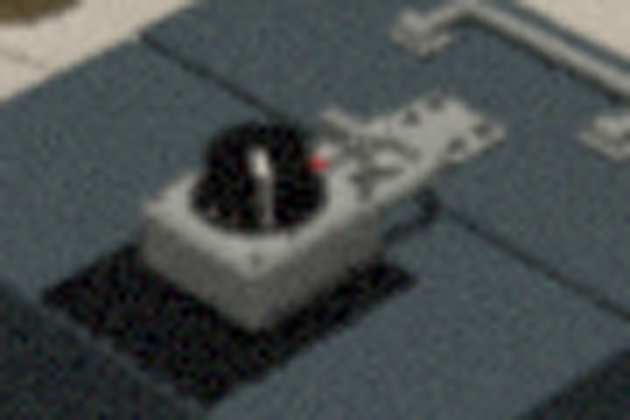

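Crop confirms: a bright metal padlock on the hasp, red pointer at crop (307,240), dial centre about (292,310), and the white line running to (328,357), i.e. lower right. Now I'll compute positions.

```bash
python3 - <<'E'
from h import *
im=cv2.imread("pics/top0.png").astype(np.float32)
A=lambda x,y:((x+.5)/7-.5+185,(y+.5)/7-.5+150)
B=lambda x,y:((x+.5)/7-.5+195,(y+.5)/7-.5+150)
for k,z,p in [("TL",.104,(235,228)),("TR",.104,(384,256)),("BR",.104,(350,404)),("BL",.104,(200,374)),("red",.104,(307,240)),("knob",.1215,(292,310)),("l0",.1215,(290,312)),("l1",.1215,(326,354)),
 ("boxTR",.075,(625,220)),("boxBR",.075,(548,550))]:
    print(k,np.round(plane("top",A(*p),z),4))
print("scene red",plane("scene",B(317,164),.104),"line top->",plane("scene",B(258,152),.1215),plane("scene",B(264,172),.1215),'side bottom',plane("scene",B(267,222),.107))
# dark blob centroid of dial in top
g=im[150:230,185:275].max(2); 
for k,v in dict(blue=(288.5,221),black=(291.5,200)).items(): print(k,plane("top",v,.06))
print("carton",plane("top",(304,168),.033))
for u in [(194,118),(284,139),(170,206),(265,230)]: print("box",plane("top",u,.075))
E
```

```text
TL [ 0.5957 -0.0484  0.104 ]
TR [ 0.5876 -0.0991  0.104 ]
BR [ 0.5372 -0.0893  0.104 ]
BL [ 0.5458 -0.0385  0.104 ]
red [ 0.5923 -0.0729  0.104 ]
knob [ 0.5668 -0.0697  0.1215]
l0 [ 0.5661 -0.0691  0.1215]
l1 [ 0.5525 -0.0814  0.1215]
boxTR [ 0.6062 -0.1827  0.075 ]
boxBR [ 0.4901 -0.1585  0.075 ]
scene red [ 0.59101797 -0.07421238  0.104     ] line top-> [ 0.56621782 -0.07020545  0.1215    ] [ 0.55855089 -0.07781529  0.1215    ] side bottom [ 0.55423172 -0.08127468  0.107     ]
blue [ 0.50930732 -0.22231799  0.06      ]
black [ 0.5617334  -0.22891111  0.06      ]
carton [ 0.64820105 -0.26352198  0.033     ]
box [0.75919679 0.02073502 0.075     ]
box [ 0.71283772 -0.20586954  0.075     ]
box [0.5373762  0.06873225 0.075     ]
box [ 0.48571224 -0.16376582  0.075     ]
```

```bash
cat >> h.py <<'E'
from scipy.spatial.transform import Rotation as R
def go(P,yaw):
    o=ctrl.get_obs();r=R.from_euler('xyz',o['orientation'],degrees=True)
    t=R.from_euler('xyz',[180,0,yaw],degrees=True)
    print("clock",o['clock'],"dpos mm",np.round(r.inv().apply(np.array(P)-o['tool_pos'])*1e3,1),"ang",np.round((r.inv()*t).as_rotvec(degrees=True),2))
E
python3 -c "
from h import *
go([.5668,-.0693,.20],-131.3)"
```

```text
clock 0.1 dpos mm [558.6 555.9  26.6] ang [ 5.0000e-02 -9.0000e-02  1.1234e+02]
```

>>> apply_moves --deltas '[{"fingers": 87,"delta_pos": [28,28,0],"angular": [0,0,5.6]},{"fingers": 87,"delta_pos": [56,56,0],"angular": [0,0,11.2]},{"fingers": 87,"delta_pos": [84,84,0],"angular": [0,0,16.8]},{"fingers": 87,"delta_pos": [112,112,0],"angular": [0,0,22.4]},{"fingers": 87,"delta_pos": [140,140,0],"angular": [0,0,28]},{"fingers": 87,"delta_pos": [168,168,0],"angular": [0,0,33.6]},{"fingers": 87,"delta_pos": [196,196,0],"angular": [0,0,39.2]},{"fingers": 87,"delta_pos": [224,224,0],"angular": [0,0,44.8]},{"fingers": 87,"delta_pos": [252,252,0],"angular": [0,0,50.4]},{"fingers": 87,"delta_pos": [280,280,0],"angular": [0,0,56]}]'

```text
clock: 1.1
tool_pos: [0.3933, 0.2809, 0.2265]
orientation: [180.0, 0.0, -75.2]
force: [1.1, 0.6, 0.0]
opening: 0.0868
gripper_force: 0.0
```

```bash
python3 -c "
from h import *
go([.5668,-.0693,.20],-131.3);print(ctrl.get_obs()['tool_pos'],ctrl.get_obs()['orientation'])"
```

```text
clock 1.1 dpos mm [383.  -78.   26.4] ang [ 1.000e-02 -0.000e+00  5.613e+01]
[0.39333974 0.28094666 0.22645467] [ 1.79989020e+02  1.66637315e-03 -7.51700183e+01]
```

>>> apply_moves --deltas '[{"fingers": 87,"delta_pos": [39,-8,2.6],"angular": [0,0,5.6]},{"fingers": 87,"delta_pos": [78,-16,5.3],"angular": [0,0,11.2]},{"fingers": 87,"delta_pos": [117,-24,8],"angular": [0,0,16.8]},{"fingers": 87,"delta_pos": [156,-32,10],"angular": [0,0,22.4]},{"fingers": 87,"delta_pos": [195,-40,13],"angular": [0,0,28]},{"fingers": 87,"delta_pos": [234,-48,16],"angular": [0,0,33.6]},{"fingers": 87,"delta_pos": [273,-56,19],"angular": [0,0,39.2]},{"fingers": 87,"delta_pos": [312,-64,22],"angular": [0,0,44.8]},{"fingers": 87,"delta_pos": [350,-71,24],"angular": [0,0,50.4]},{"fingers": 87,"delta_pos": [383,-78,26],"angular": [0,0,56]}]'

```text
clock: 2.1
tool_pos: [0.5681, -0.0689, 0.2001]
orientation: [180.0, -0.0, -131.2]
force: [0.1, 0.6, -1.0]
opening: 0.0868
gripper_force: 0.0
```

>>> apply_moves --deltas '[{"fingers": 87,"delta_pos": [0,0,0],"angular": [0,0,0]},{"fingers": 87,"delta_pos": [0,0,0],"angular": [0,0,0]}]'

```text
clock: 2.3
tool_pos: [0.5676, -0.0678, 0.1997]
orientation: [179.9, -0.1, -131.0]
force: [-0.2, 0.1, 0.1]
opening: 0.0869
gripper_force: 0.0
```

```bash
python3 - <<'E'
from h import *
go([.5668,-.0693,.110],-131.3)
out=[]
for n,(P) in (("top",0),("scene",0)):
    im=ctrl.snapshot(n)[:,:,::-1]; u,v=pix(n,[.567,-.07,.14]).astype(int)
    out.append(cv2.resize(im[v-50:v+50,u-65:u+65],None,fx=6,fy=6,interpolation=cv2.INTER_CUBIC)[:,:]); print(n,u,v)
cv2.imwrite("pics/h1.png",cv2.convertScaleAbs(cv2.resize(np.hstack(out),(800,308)),alpha=1.4))
E
```

```text
clock 2.3 dpos mm [ 1.5 -0.5 89.7] ang [ 0.06 -0.06  0.27]
top 225 193
scene 231 163
```

View pics/h1.png

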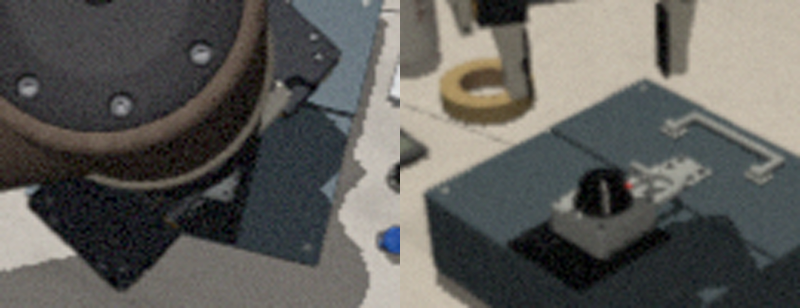

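The arm hides the padlock in the top view. In the scene view the padlock is clear, with its knob at (602,192) in the crop and the fingers above it. Descending over the knob.

>>> apply_moves --deltas '[{"fingers": 87,"delta_pos": [1,-0.5,15],"angular": [0,0,0.2]},{"fingers": 80,"delta_pos": [1.5,-0.5,30],"angular": [0,0,0.2]},{"fingers": 70,"delta_pos": [1.5,-0.5,45],"angular": [0,0,0.2]},{"fingers": 60,"delta_pos": [1.5,-0.5,60],"angular": [0,0,0.2]},{"fingers": 55,"delta_pos": [1.5,-0.5,72],"angular": [0,0,0.2]},{"fingers": 50,"delta_pos": [1.5,-0.5,80],"angular": [0,0,0.2]},{"fingers": 50,"delta_pos": [1.5,-0.5,86],"angular": [0,0,0.2]},{"fingers": 50,"delta_pos": [1.5,-0.5,89],"angular": [0,0,0.2]},{"fingers": 50,"delta_pos": [1.5,-0.5,89],"angular": [0,0,0.2]}]'

```text
clock: 3.3
tool_pos: [0.5672, -0.0684, 0.1115]
orientation: [180.0, -0.0, -131.1]
force: [0.6, -0.3, 0.3]
opening: 0.0497
gripper_force: 0.0
```

>>> apply_moves --deltas '[{"fingers": 44,"delta_pos": [0,0,0],"angular": [0,0,0]},{"fingers": 40,"delta_pos": [0,0,0],"angular": [0,0,0]},{"fingers": 38,"delta_pos": [0,0,0],"angular": [0,0,0]},{"fingers": 36,"delta_pos": [0,0,0],"angular": [0,0,0]}]'

```text
clock: 3.7
tool_pos: [0.5674, -0.0685, 0.1118]
orientation: [-180.0, 0.0, -131.2]
force: [-0.0, -0.5, 0.8]
opening: 0.0369
gripper_force: 0.0
```

```bash
python3 - <<'E'
from h import *
o=ctrl.get_obs();print(o['tool_pos'],o['orientation'],o['opening'],o['gripper_force'],o['force'],o['moment'])
im=ctrl.snapshot("scene")[:,:,::-1]; u,v=pix("scene",[.567,-.07,.11]).astype(int)
cv2.imwrite("pics/h2.png",cv2.convertScaleAbs(cv2.resize(im[v-40:v+40,u-50:u+50],None,fx=7,fy=7,interpolation=cv2.INTER_CUBIC),alpha=1.5))
E
```

```text
[ 0.56739705 -0.06848798  0.11181506] [-1.79984443e+02  2.14788882e-02 -1.31157824e+02] 0.036939892522417674 0.0 [-0.04096744 -0.48793544  0.78467905] [ 0.10833085 -0.11534127 -0.02033666]
```

View pics/h2.png

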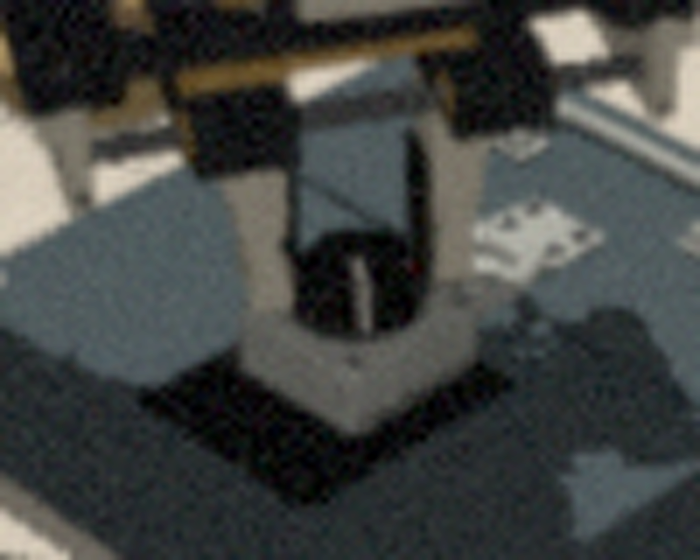

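Both fingers straddle the knob, at crop (270,250) and (450,230), with the white line between them at (362,290). Closing.

>>> apply_moves --deltas '[{"fingers": 32,"delta_pos": [0,0,0],"angular": [0,0,0]},{"fingers": 26,"delta_pos": [0,0,0],"angular": [0,0,0]},{"fingers": 26,"delta_pos": [0,0,0],"angular": [0,0,0]},{"fingers": 26,"delta_pos": [0,0,0],"angular": [0,0,0]}]'

```text
clock: 4.15
tool_pos: [0.5674, -0.0685, 0.1116]
orientation: [-180.0, 0.0, -131.2]
force: [0.6, -0.1, 0.5]
opening: 0.031
gripper_force: 30.0
```

>>> apply_moves --deltas '[{"fingers": 26,"delta_pos": [0,0,0],"angular": [0,0,-6]},{"fingers": 26,"delta_pos": [0,0,0],"angular": [0,0,-12]},{"fingers": 26,"delta_pos": [0,0,0],"angular": [0,0,-18]},{"fingers": 26,"delta_pos": [0,0,0],"angular": [0,0,-24]},{"fingers": 26,"delta_pos": [0,0,0],"angular": [0,0,-30]},{"fingers": 26,"delta_pos": [0,0,0],"angular": [0,0,-36]},{"fingers": 26,"delta_pos": [0,0,0],"angular": [0,0,-42]},{"fingers": 26,"delta_pos": [0,0,0],"angular": [0,0,-48]},{"fingers": 26,"delta_pos": [0,0,0],"angular": [0,0,-54]},{"fingers": 26,"delta_pos": [0,0,0],"angular": [0,0,-60]}]'

```text
clock: 5.15
tool_pos: [0.5674, -0.0687, 0.1116]
orientation: [-180.0, -0.0, -70.9]
force: [0.6, -1.4, 2.0]
opening: 0.0311
gripper_force: 30.0
```

>>> apply_moves --deltas '[{"fingers": 26,"delta_pos": [0,0,0],"angular": [0,0,-6]},{"fingers": 26,"delta_pos": [0,0,0],"angular": [0,0,-12]},{"fingers": 26,"delta_pos": [0,0,0],"angular": [0,0,-18]},{"fingers": 26,"delta_pos": [0,0,0],"angular": [0,0,-24]},{"fingers": 26,"delta_pos": [0,0,0],"angular": [0,0,-30]},{"fingers": 26,"delta_pos": [0,0,0],"angular": [0,0,-30]}]'

```text
clock: 5.75
tool_pos: [0.5675, -0.0687, 0.1117]
orientation: [180.0, -0.0, -41.1]
force: [0.5, 0.2, -0.2]
opening: 0.031
gripper_force: 30.0
```

```bash
python3 - <<'E'
from h import *
o=ctrl.get_obs();print(o['tool_pos'],o['orientation'],o['opening'],o['gripper_force'],o['force'],o['moment'])
im=ctrl.snapshot("scene")[:,:,::-1]; u,v=pix("scene",[.567,-.07,.11]).astype(int)
cv2.imwrite("pics/h3.png",cv2.convertScaleAbs(cv2.resize(im[v-40:v+40,u-50:u+50],None,fx=7,fy=7,interpolation=cv2.INTER_CUBIC),alpha=1.5))
E
```

```text
[ 0.5674619  -0.0686996   0.11166784] [ 1.79991869e+02 -2.60448487e-02 -4.10524403e+01] 0.030978798327566056 29.99337673187256 [ 0.45819303  0.23216263 -0.15428064] [-0.10461157 -0.33681864  0.11714666]
```

View pics/h3.png

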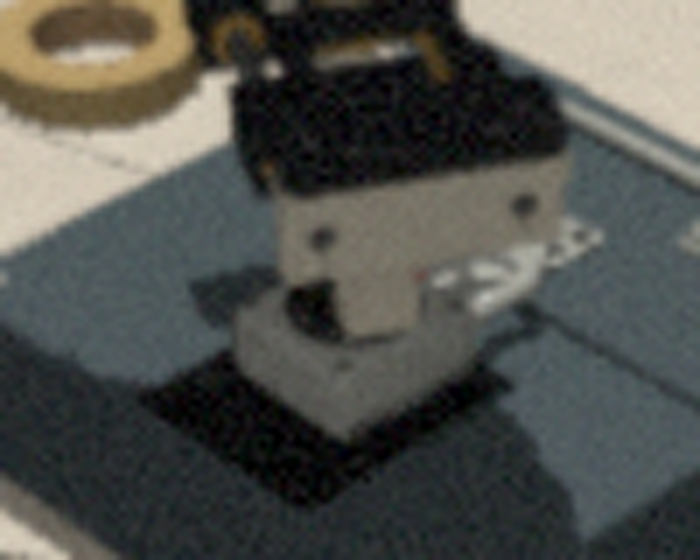

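The knob is turning in the grip and the case is still seated; the finger hides the white line. From here I'll turn in small steps and feel the moment.

```bash
cat > m.py <<'E'
from plant import ctrl
o=ctrl.get_obs();print(o['clock'],round(o['orientation'][2],1),'Mz',round(o['moment'][2],3),'j6',round(o['tau'][5],3),'F',o['force'].round(1))
E
python3 m.py
```

```text
5.8 -41.3 Mz 0.133 j6 0.592 F [-0.  -1.2 -0.5]
```

>>> apply_moves --deltas '[{"fingers": 26,"delta_pos": [0,0,0],"angular": [0,0,-5]},{"fingers": 26,"delta_pos": [0,0,0],"angular": [0,0,-10]},{"fingers": 26,"delta_pos": [0,0,0],"angular": [0,0,-10]}]'

```text
clock: 6.1
tool_pos: [0.5672, -0.0684, 0.1116]
orientation: [-180.0, 0.0, -31.2]
force: [-0.1, 0.6, 2.0]
opening: 0.0307
gripper_force: 30.0
```

```bash
python3 m.py
```

```text
6.1 -31.2 Mz -0.022 j6 1.271 F [-0.1  0.6  2. ]
```

>>> apply_moves --deltas '[{"fingers": 26,"delta_pos": [0,0,0],"angular": [0,0,-5]},{"fingers": 26,"delta_pos": [0,0,0],"angular": [0,0,-5]}]'

```text
clock: 6.3
tool_pos: [0.5674, -0.0687, 0.1116]
orientation: [180.0, -0.0, -26.3]
force: [0.9, -2.5, 0.5]
opening: 0.0308
gripper_force: 30.0
```

```bash
python3 m.py
```

```text
6.3 -26.3 Mz -0.268 j6 1.331 F [ 0.9 -2.5  0.5]
```

>>> apply_moves --deltas '[{"fingers": 26,"delta_pos": [0,0,0],"angular": [0,0,-5]},{"fingers": 26,"delta_pos": [0,0,0],"angular": [0,0,-5]}]'

```text
clock: 6.5
tool_pos: [0.5675, -0.069, 0.1118]
orientation: [180.0, -0.0, -21.3]
force: [1.4, -5.8, 0.2]
opening: 0.031
gripper_force: 30.0
```

```bash
python3 m.py
```

```text
6.5 -21.3 Mz -0.322 j6 1.39 F [ 1.4 -5.8  0.2]
```

>>> apply_moves --deltas '[{"fingers": 26,"delta_pos": [0,0,0],"angular": [0,0,-3]},{"fingers": 26,"delta_pos": [0,0,0],"angular": [0,0,-3]}]'

```text
clock: 6.7
tool_pos: [0.5675, -0.0686, 0.1116]
orientation: [-180.0, -0.0, -18.4]
force: [0.5, -1.7, 1.2]
opening: 0.0311
gripper_force: 30.0
```

```bash
python3 m.py
```

```text
6.7 -18.4 Mz -0.069 j6 0.708 F [ 0.5 -1.7  1.2]
```

>>> apply_moves --deltas '[{"fingers": 26,"delta_pos": [0,0,0],"angular": [0,0,-4]},{"fingers": 26,"delta_pos": [0,0,0],"angular": [0,0,-4]}]'

```text
clock: 6.9
tool_pos: [0.5677, -0.0683, 0.1117]
orientation: [-180.0, -0.0, -14.3]
force: [1.6, -0.4, 1.4]
opening: 0.031
gripper_force: 30.0
```

```bash
python3 m.py
```

```text
6.9 -14.3 Mz 0.184 j6 0.756 F [ 1.6 -0.4  1.4]
```

>>> apply_moves --deltas '[{"fingers": 26,"delta_pos": [0,0,0],"angular": [0,0,-3]},{"fingers": 26,"delta_pos": [0,0,0],"angular": [0,0,-3]}]'

```text
clock: 7.1
tool_pos: [0.5677, -0.0682, 0.1117]
orientation: [-180.0, -0.0, -11.3]
force: [1.2, 0.0, 1.3]
opening: 0.031
gripper_force: 30.0
```

```bash
python3 m.py
```

```text
7.1 -11.3 Mz 0.184 j6 0.496 F [1.2 0.  1.3]
```

>>> apply_moves --deltas '[{"fingers": 26,"delta_pos": [0,0,0],"angular": [0,0,-3]},{"fingers": 26,"delta_pos": [0,0,0],"angular": [0,0,-3]}]'

```text
clock: 7.3
tool_pos: [0.5675, -0.0681, 0.1117]
orientation: [-180.0, -0.0, -8.3]
force: [0.2, 1.0, 2.2]
opening: 0.031
gripper_force: 30.0
```

```bash
python3 m.py; python3 - <<'E'
from h import *
im=ctrl.snapshot("scene")[:,:,::-1]; u,v=pix("scene",[.59,-.07,.11]).astype(int)
cv2.imwrite("pics/h4.png",cv2.convertScaleAbs(cv2.resize(im[v-40:v+40,u-50:u+50],None,fx=7,fy=7,interpolation=cv2.INTER_CUBIC),alpha=1.5))
E
```

```text
7.3 -8.3 Mz 0.043 j6 0.663 F [0.2 1.  2.2]
```

View pics/h4.png

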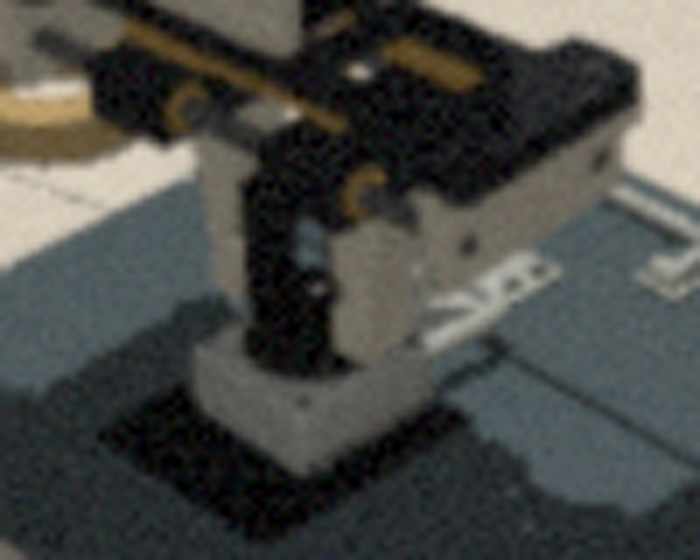

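The finger hides the pointer, and the case is seated. I'll continue by feel.

>>> apply_moves --deltas '[{"fingers": 26,"delta_pos": [0,0,0],"angular": [0,0,-2]},{"fingers": 26,"delta_pos": [0,0,0],"angular": [0,0,-2]}]'

```text
clock: 7.55
tool_pos: [0.5672, -0.0683, 0.1117]
orientation: [-180.0, 0.0, -6.3]
force: [-0.3, 1.7, 3.2]
opening: 0.0311
gripper_force: 30.0
```

```bash
python3 m.py
```

```text
7.55 -6.3 Mz -0.001 j6 0.464 F [-0.3  1.7  3.2]
```

>>> apply_moves --deltas '[{"fingers": 26,"delta_pos": [0,0,0],"angular": [0,0,-2]},{"fingers": 26,"delta_pos": [0,0,0],"angular": [0,0,-2]}]'

```text
clock: 7.75
tool_pos: [0.567, -0.0685, 0.1116]
orientation: [180.0, 0.0, -4.3]
force: [0.1, 0.6, 4.1]
opening: 0.0307
gripper_force: 30.0
```

```bash
python3 m.py
```

```text
7.75 -4.3 Mz -0.015 j6 0.482 F [0.1 0.6 4.1]
```

Mz is now near zero and flat, so the dial is in a notch. I'll open, lift clear and look.

>>> apply_moves --deltas '[{"fingers": 50,"delta_pos": [0,0,0],"angular": [0,0,0]},{"fingers": 60,"delta_pos": [0,0,0],"angular": [0,0,0]},{"fingers": 87,"delta_pos": [0,0,-15],"angular": [0,0,0]},{"fingers": 87,"delta_pos": [0,0,-45],"angular": [0,0,4]},{"fingers": 87,"delta_pos": [0,0,-80],"angular": [0,0,7]},{"fingers": 87,"delta_pos": [0,0,-100],"angular": [0,0,7]},{"fingers": 87,"delta_pos": [0,0,-100],"angular": [0,0,7]}]'

```text
clock: 8.45
tool_pos: [0.5688, -0.0685, 0.2147]
orientation: [-179.9, -0.3, -11.2]
force: [0.5, 0.1, -0.0]
opening: 0.0813
gripper_force: 0.0
```

```bash
python3 m.py; python3 - <<'E'
from h import *
im=ctrl.snapshot("scene")[:,:,::-1]; u,v=pix("scene",[.59,-.07,.11]).astype(int);print(u,v)
cv2.imwrite("pics/h5.png",cv2.convertScaleAbs(cv2.resize(im[v-30:v+30,u-40:u+40],None,fx=9,fy=9,interpolation=cv2.INTER_CUBIC),alpha=1.7))
E
```

```text
8.45 -11.2 Mz 0.064 j6 -0.047 F [ 0.5  0.1 -0. ]
237 170
```

View pics/h5.png

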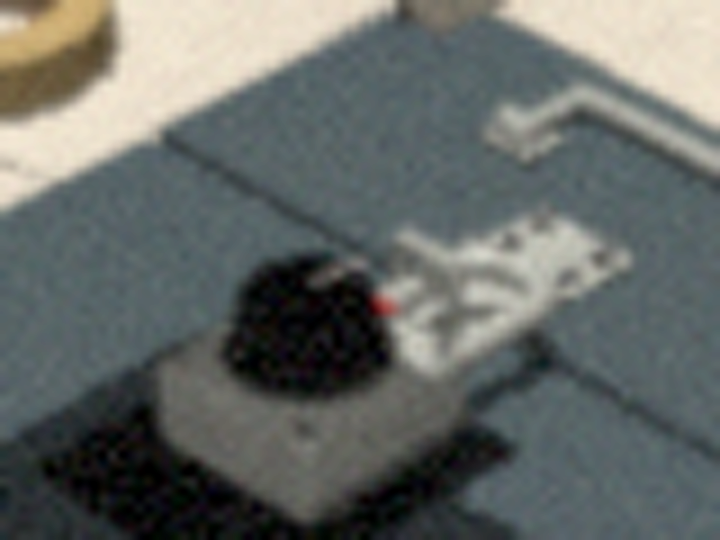

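The white line lies on the knob top from (315,280) to (350,262), and the red pointer is at (385,307). The shackle bend's outer edge is near (530,280). Measuring these.

```bash
python3 - <<'E'
from h import *
B=lambda x,y:((x+.5)/9-.5+197,(y+.5)/9-.5+140)
c=np.array([.5668,-.0693]);th=np.radians(-11.3);Rm=np.array([[np.cos(th),np.sin(th)],[-np.sin(th),np.cos(th)]])
for k,p,z in [("l0",(315,280),.1215),("l1",(352,262),.1215),("red",(385,307),.104),("bend",(530,283),.090),("bendmid",(500,275),.09),("knobL",(243,300),.1215)]:
    w=plane("scene",B(*p),z);print(k,w.round(4),(Rm@(w[:2]-c)*1e3).round(1))
im=cv2.imread("pics/scene0.png")
# before: same crop compare, line white pixels
def P(xl,yl,z): 
    w=Rm.T@np.array([xl,yl])/1e3+c; q=pix("scene",[*w,z]); return ((q-[197,140]+.5)*9-.5).round()
print("exp line end at pointer",P(16,0,.1215),"+30",P(13.9,8,.1215),"-30",P(13.9,-8,.1215),"ctr",P(0,0,.1215))
for b in(65,72,87): print("bend",b,P(b,0,.09),"outer",P(b+4,0,.09))
a=cv2.imread("pics/top0.png")
E
```

```text
l0 [ 0.5683 -0.0691  0.1215] [1.4 0.5]
l1 [ 0.5791 -0.0722  0.1215] [12.6 -0.4]
red [ 0.5883 -0.0747  0.104 ] [22.2 -1.1]
bend [ 0.6325 -0.0876  0.09  ] [68. -5.]
bendmid [ 0.6315 -0.0793  0.09  ] [65.4  2.8]
knobL [ 0.5525 -0.0596  0.1215] [-15.9   6.7]
exp line end at pointer [361. 255.] +30 [331. 246.] -30 [378. 272.] ctr [312. 283.]
bend 65 [507. 280.] outer [518. 274.]
bend 72 [527. 269.] outer [538. 262.]
bend 87 [568. 244.] outer [579. 238.]
```

```bash
python3 - <<'E'
from h import *
c=np.array([.5668,-.0693]);th=np.radians(-11.3);Rm=np.array([[np.cos(th),np.sin(th)],[-np.sin(th),np.cos(th)]])
a=cv2.imread("pics/scene0.png",0)
b=np.mean([cv2.cvtColor(ctrl.snapshot("scene"),cv2.COLOR_RGB2GRAY).astype(float) for _ in range(6)],0).astype(np.float32)
xs=np.arange(44,92,2.);print("x",xs.astype(int))
for yl in (4,0,-5,-10,-14):
    for n,im in(("pre",a.astype(np.float32)),("now",b)):
        q=np.array([pix("scene",[*(Rm.T@np.array([x,yl])/1e3+c),.09]) for x in xs],np.float32)
        print(yl,n,cv2.remap(im,q[:,:1],q[:,1:],cv2.INTER_LINEAR)[:,0].astype(int))
E
```

```text
x [44 46 48 50 52 54 56 58 60 62 64 66 68 70 72 74 76 78 80 82 84 86 88 90]
4 pre [ 85  75  68  66  72  84  88  85  79  70  70  82  91  97  99  99  99 100
 100 101  99  99 100 100]
4 now [ 92  80  74  70  80  94 101 101  95  86  77  78  91 103 110 112 113 110
 111 112 110 110 110 111]
0 pre [ 56  56  57  67  86  95  99  98  84  71  74  85  96 100 100 100 101 101
 100  99 100 101 101  99]
0 now [ 62  64  65  76  95 104 108 112 103  89  81  83  92 103 112 110 110 112
 112 111 111 111 111 108]
-5 pre [64 67 68 66 66 77 88 90 83 77 80 90 96 98 98 97 96 92 91 92 96 97 91 90]
-5 now [ 73  74  75  71  72  88 100 105 105  97  89  91  99 108 108 107 105 102
 102 102 106 107 101  99]
-10 pre [93 97 91 90 95 94 97 93 93 97 94 90 84 82 76 66 64 60 77 88 91 72 59 58]
-10 now [107 108 101 101 109 101 101 108 108 107 105 104 104  96  88  75  73  69
  86  98  99  80  65  66]
-14 pre [80 80 80 82 81 81 79 78 74 70 67 63 63 71 79 76 75 81 90 91 79 71 72 75]
-14 now [ 94  93  94  95  93  94  94  94  94  91  88  82  78  80  88  86  87  92
 102 100  87  78  79  84]
```

```bash
python3 - <<'E'
from h import *
c=np.array([.5668,-.0693]);th=np.radians(-11.3);Rm=np.array([[np.cos(th),np.sin(th)],[-np.sin(th),np.cos(th)]])
a=cv2.imread("pics/scene0.png").astype(np.float32)
b=np.mean([ctrl.snapshot("scene")[:,:,::-1].astype(float) for _ in range(6)],0).astype(np.float32)
for n,im in(("pre",a),("now",b)):
    r=np.clip(im[...,2]-im[...,:2].max(2)-15,0,None);r[:165]=0;r[180:]=0;r[:,:230]=0;r[:,250:]=0
    v,u=np.mgrid[:384,:512];s=r.sum();q=(u*r).sum()/s,(v*r).sum()/s
    w=plane("scene",q,.104);print(n,np.round(q,2),(Rm@(w[:2]-c)*1e3).round(1))
xs=np.arange(-40,-14,2.);print(xs)
for z,xx in((.104,xs),(.09,xs)):
  for n,im in(("pre",a),("now",b)):
    q=np.array([pix("scene",[*(Rm.T@np.array([x,0])/1e3+c),z]) for x in xx],np.float32)
    print(z,n,cv2.remap(im[...,1].copy(),q[:,:1],q[:,1:],cv2.INTER_LINEAR)[:,0].astype(int))
# y-profile of case left/right at x=-22
ys=np.arange(-40,41,4.);print(ys)
for n,im in(("pre",a),("now",b)):
    q=np.array([pix("scene",[*(Rm.T@np.array([-23,y])/1e3+c),.104]) for y in ys],np.float32)
    print(n,cv2.remap(im[...,1].copy(),q[:,:1],q[:,1:],cv2.INTER_LINEAR)[:,0].astype(int))
# line angle now
g=b.min(2)
q=pix("scene",[*c,.1215]);print(q);
v0,u0=int(q[1])-5,int(q[0])-8;print(g[v0:v0+10,u0:u0+18].astype(int))
E
```

```text
pre [239.85 172.82] [25.2  0.4]
now [239.08 173.57] [22.1 -0.4]
[-40. -38. -36. -34. -32. -30. -28. -26. -24. -22. -20. -18. -16.]
0.104 pre [53 53 55 56 63 73 85 93 95 88 62 37 21]
0.104 now [58 58 59 61 63 64 61 57 44 28 12  6  5]
0.09 pre [ 6  8 22 37 46 50 50 51 50 52 58 69 83]
0.09 now [16 35 50 56 56 56 57 59 59 60 62 63 63]
[-40. -36. -32. -28. -24. -20. -16. -12.  -8.  -4.   0.   4.   8.  12.
  16.  20.  24.  28.  32.  36.  40.]
pre [ 53  51  55  75  73  86 103 101  97  97  92  94  98 102  98  84  64  57
  52  51  55]
now [57 58 59 60 52 54 58 51 44 38 37 41 49 55 57 47 39 54 59 59 59]
[231.23748093 171.02386343]
[[51 50 50 50 52 51 51 50 50 49 37 36 42 46 49 51 54 62]
 [50 51 51 51 50 49 46 43 44 45 44 45 39 41 41 47 52 56]
 [51 51 49 45 42 39 32 27 23 26 30 43 59 67 52 38 44 52]
 [52 49 40 27 16 13  9  8 10 15 31 48 66 84 69 44 40 51]
 [48 40 23 10  6  3  2  9 18 34 48 55 36 32 35 45 50 58]
 [40 19  8  3  4  4  8  8 31 42 34 19  9  5 18 39 65 77]
 [31  8  8  7  6  3  8  6  9 14  9  3  7  7  9 39 74 95]
 [26  6  6  2  6  4  2  4  2  4  7  6  7  4  8 20 50 73]
 [23  8  7  4  4  4  7  5  7  0  7  7  5  3  3  7 26 50]
 [19  7  4  3  4  5  6  5  5  6  9  6  5 11  6 11 34 68]]
```

The case moved back about 3 mm and the bend moved forward about 2.5 mm, with the line at the pointer, so the shackle has sprung about 6 mm. Next I grip the case.

```bash
python3 -c "
from h import *
go([.5639,-.0689,.081],-11.3)"
```

```text
clock 9.1 dpos mm [ -3.2   1.1 130.4] ang [0.01 0.01 0.14]
```

>>> apply_moves --deltas '[{"fingers": 87,"delta_pos": [-3,1,25],"angular": [0,0,0]},{"fingers": 87,"delta_pos": [-3,1,50],"angular": [0,0,0]},{"fingers": 87,"delta_pos": [-3,1,75],"angular": [0,0,0]},{"fingers": 87,"delta_pos": [-3,1,95],"angular": [0,0,0]},{"fingers": 87,"delta_pos": [-3,1,110],"angular": [0,0,0]},{"fingers": 87,"delta_pos": [-3,1,120],"angular": [0,0,0]},{"fingers": 87,"delta_pos": [-3,1,127],"angular": [0,0,0]},{"fingers": 87,"delta_pos": [-3,1,129],"angular": [0,0,0]},{"fingers": 87,"delta_pos": [-3,1,129],"angular": [0,0,0]}]'

```text
clock: 10.0
tool_pos: [0.5644, -0.0689, 0.0828]
orientation: [-180.0, -0.0, -11.1]
force: [-0.4, -0.3, 0.6]
opening: 0.0869
gripper_force: 0.0
```

>>> apply_moves --deltas '[{"fingers": 75,"delta_pos": [0,0,0],"angular": [0,0,0]},{"fingers": 66,"delta_pos": [0,0,0],"angular": [0,0,0]},{"fingers": 60,"delta_pos": [0,0,0],"angular": [0,0,0]},{"fingers": 57,"delta_pos": [0,0,0],"angular": [0,0,0]},{"fingers": 54,"delta_pos": [0,0,0],"angular": [0,0,0]},{"fingers": 48,"delta_pos": [0,0,0],"angular": [0,0,0]},{"fingers": 48,"delta_pos": [0,0,0],"angular": [0,0,0]},{"fingers": 48,"delta_pos": [0,0,0],"angular": [0,0,0]}]'

```text
clock: 10.8
tool_pos: [0.5643, -0.0687, 0.0827]
orientation: [-180.0, -0.0, -11.1]
force: [-0.5, 1.0, 1.4]
opening: 0.0536
gripper_force: 30.0
```

```bash
python3 m.py
```

```text
10.8 -11.1 Mz -0.035 j6 0.048 F [-0.5  1.   1.4]
```

>>> apply_moves --deltas '[{"fingers": 48,"delta_pos": [0,0,-1],"angular": [0,0,0]},{"fingers": 48,"delta_pos": [-3,0,-1],"angular": [0,0,0]},{"fingers": 48,"delta_pos": [-6,0,-1],"angular": [0,0,0]},{"fingers": 48,"delta_pos": [-8,0,-1],"angular": [0,0,0]},{"fingers": 48,"delta_pos": [-10,0,-1],"angular": [0,0,0]},{"fingers": 48,"delta_pos": [-10,0,-1],"angular": [0,0,0]}]'

```text
clock: 11.4
tool_pos: [0.554, -0.0669, 0.0835]
orientation: [180.0, 0.0, -11.2]
force: [-0.2, -0.8, -2.6]
opening: 0.0537
gripper_force: 30.0
```

>>> apply_moves --deltas '[{"fingers": 48,"delta_pos": [-1,0,0],"angular": [0,0,0]},{"fingers": 48,"delta_pos": [-2,0,0],"angular": [0,0,0]},{"fingers": 48,"delta_pos": [-3,0,0],"angular": [0,0,0]},{"fingers": 48,"delta_pos": [-4,0,0],"angular": [0,0,0]}]'

```text
clock: 11.8
tool_pos: [0.5505, -0.0661, 0.0836]
orientation: [-180.0, -0.0, -11.2]
force: [0.5, 0.1, -2.8]
opening: 0.0537
gripper_force: 30.0
```

>>> apply_moves --deltas '[{"fingers": 48,"delta_pos": [-1,0,0],"angular": [0,0,0]},{"fingers": 48,"delta_pos": [-2,0,0],"angular": [0,0,0]},{"fingers": 48,"delta_pos": [-3,0,0],"angular": [0,0,0]},{"fingers": 48,"delta_pos": [-4,0,0],"angular": [0,0,0]}]'

```text
clock: 12.2
tool_pos: [0.5466, -0.0653, 0.0836]
orientation: [-180.0, -0.0, -11.2]
force: [1.5, -0.6, -3.7]
opening: 0.0538
gripper_force: 30.0
```

>>> apply_moves --deltas '[{"fingers": 48,"delta_pos": [-1,0,0],"angular": [0,0,0]},{"fingers": 48,"delta_pos": [-2,0,0],"angular": [0,0,0]},{"fingers": 48,"delta_pos": [-3,0,0],"angular": [0,0,0]}]'

```text
clock: 12.5
tool_pos: [0.5437, -0.0648, 0.0837]
orientation: [-180.0, -0.0, -11.1]
force: [2.0, 0.3, -3.1]
opening: 0.054
gripper_force: 30.0
```

>>> apply_moves --deltas '[{"fingers": 48,"delta_pos": [-1,0,0],"angular": [0,0,0]},{"fingers": 48,"delta_pos": [-2,0,0],"angular": [0,0,0]},{"fingers": 48,"delta_pos": [-3,0,0],"angular": [0,0,0]}]'

```text
clock: 12.8
tool_pos: [0.5407, -0.0642, 0.0836]
orientation: [-180.0, -0.0, -11.2]
force: [2.5, -0.9, -3.0]
opening: 0.0538
gripper_force: 30.0
```

>>> apply_moves --deltas '[{"fingers": 48,"delta_pos": [-0.7,0,0],"angular": [0,0,0]},{"fingers": 48,"delta_pos": [-1,0,0],"angular": [0,0,0]}]'

```text
clock: 13.0
tool_pos: [0.5397, -0.064, 0.0837]
orientation: [-180.0, -0.0, -11.2]
force: [2.5, 0.4, -2.4]
opening: 0.0537
gripper_force: 30.0
```

```bash
python3 m.py
```

```text
13.0 -11.2 Mz 0.006 j6 0.026 F [ 2.5  0.4 -2.4]
```

>>> apply_moves --deltas '[{"fingers": 48,"delta_pos": [-0.5,0,0],"angular": [0,0,0]},{"fingers": 48,"delta_pos": [-1,0,0],"angular": [0,0,0]}]'

```text
clock: 13.2
tool_pos: [0.5388, -0.0638, 0.0836]
orientation: [-180.0, -0.0, -11.2]
force: [2.3, -0.3, -4.0]
opening: 0.0537
gripper_force: 30.0
```

>>> apply_moves --deltas '[{"fingers": 48,"delta_pos": [-0.5,0,0],"angular": [0,0,0]},{"fingers": 48,"delta_pos": [-0.5,0,0],"angular": [0,0,0]}]'

```text
clock: 13.4
tool_pos: [0.5382, -0.0637, 0.0836]
orientation: [-180.0, -0.0, -11.2]
force: [3.1, -0.1, -2.7]
opening: 0.0538
gripper_force: 30.0
```

>>> apply_moves --deltas '[{"fingers": 48,"delta_pos": [-0.5,0,0],"angular": [0,0,0]},{"fingers": 48,"delta_pos": [-0.5,0,0],"angular": [0,0,0]}]'

```text
clock: 13.6
tool_pos: [0.5379, -0.0636, 0.0837]
orientation: [-180.0, -0.0, -11.1]
force: [3.5, -1.1, -3.8]
opening: 0.0541
gripper_force: 30.0
```

>>> apply_moves --deltas '[{"fingers": 48,"delta_pos": [-0.5,0,0],"angular": [0,0,0]},{"fingers": 48,"delta_pos": [-0.5,0,0],"angular": [0,0,0]}]'

```text
clock: 13.8
tool_pos: [0.5378, -0.0635, 0.0838]
orientation: [-180.0, -0.1, -11.1]
force: [4.5, -1.1, -4.0]
opening: 0.0537
gripper_force: 30.0
```

>>> apply_moves --deltas '[{"fingers": 48,"delta_pos": [-0.5,0,0],"angular": [0,0,0]},{"fingers": 48,"delta_pos": [-0.5,0,0],"angular": [0,0,0]},{"fingers": 48,"delta_pos": [-0.5,0,0],"angular": [0,0,0]}]'

```text
clock: 14.1
tool_pos: [0.5377, -0.0634, 0.0838]
orientation: [-180.0, -0.1, -11.1]
force: [6.7, -1.5, -4.5]
opening: 0.054
gripper_force: 30.0
```

```bash
python3 m.py
```

```text
14.1 -11.1 Mz -0.055 j6 0.093 F [ 6.7 -1.5 -4.5]
```

The force has risen to about 7 N with no movement, 27 mm back as expected, so the shackle is at its stop. Now I slide forward to bring the short leg's end past the staple.

>>> apply_moves --deltas '[{"fingers": 48,"delta_pos": [3,0,0],"angular": [0,0,0]},{"fingers": 48,"delta_pos": [6,0,0],"angular": [0,0,0]},{"fingers": 48,"delta_pos": [10,0,0],"angular": [0,0,0]},{"fingers": 48,"delta_pos": [14,0,0],"angular": [0,0,0]},{"fingers": 48,"delta_pos": [14,0,0],"angular": [0,0,0]}]'

```text
clock: 14.6
tool_pos: [0.5508, -0.0663, 0.0834]
orientation: [180.0, 0.0, -11.2]
force: [0.7, 0.1, -2.4]
opening: 0.0539
gripper_force: 30.0
```

>>> apply_moves --deltas '[{"fingers": 48,"delta_pos": [3,0,0],"angular": [0,0,0]},{"fingers": 48,"delta_pos": [6,0,0],"angular": [0,0,0]},{"fingers": 48,"delta_pos": [9,0,0],"angular": [0,0,0]},{"fingers": 48,"delta_pos": [12,0,0],"angular": [0,0,0]},{"fingers": 48,"delta_pos": [12,0,0],"angular": [0,0,0]}]'

```text
clock: 15.1
tool_pos: [0.5627, -0.0685, 0.0836]
orientation: [-180.0, -0.0, -11.2]
force: [0.7, 0.0, -3.6]
opening: 0.0539
gripper_force: 30.0
```

>>> apply_moves --deltas '[{"fingers": 48,"delta_pos": [3,0,0],"angular": [0,0,0]},{"fingers": 48,"delta_pos": [6,0,0],"angular": [0,0,0]},{"fingers": 48,"delta_pos": [9,0,0],"angular": [0,0,0]},{"fingers": 48,"delta_pos": [12,0,0],"angular": [0,0,0]},{"fingers": 48,"delta_pos": [12,0,0],"angular": [0,0,0]}]'

```text
clock: 15.6
tool_pos: [0.5744, -0.0709, 0.0835]
orientation: [180.0, -0.0, -11.2]
force: [-0.3, 0.4, -3.3]
opening: 0.054
gripper_force: 30.0
```

>>> apply_moves --deltas '[{"fingers": 48,"delta_pos": [3,0,0],"angular": [0,0,0]},{"fingers": 48,"delta_pos": [5,0,0],"angular": [0,0,0]},{"fingers": 48,"delta_pos": [7,0,0],"angular": [0,0,0]},{"fingers": 48,"delta_pos": [7,0,0],"angular": [0,0,0]}]'

```text
clock: 16.0
tool_pos: [0.5811, -0.0722, 0.0835]
orientation: [-180.0, -0.0, -11.2]
force: [-0.2, 0.0, -3.0]
opening: 0.0539
gripper_force: 30.0
```

>>> apply_moves --deltas '[{"fingers": 48,"delta_pos": [0,0,-1.5],"angular": [0,0,0]},{"fingers": 48,"delta_pos": [0,0,-3],"angular": [0,0,0]},{"fingers": 48,"delta_pos": [0,0,-4.5],"angular": [0,0,0]},{"fingers": 48,"delta_pos": [0,0,-4.5],"angular": [0,0,0]}]'

```text
clock: 16.4
tool_pos: [0.581, -0.0721, 0.0884]
orientation: [-180.0, -0.0, -11.1]
force: [0.3, 0.6, -3.5]
opening: 0.0538
gripper_force: 30.0
```

```bash
python3 m.py; python3 - <<'E'
from h import *
im=ctrl.snapshot("scene")[:,:,::-1]; u,v=pix("scene",[.62,-.07,.1]).astype(int);print(u,v)
cv2.imwrite("pics/h6.png",cv2.convertScaleAbs(cv2.resize(im[v-30:v+30,u-40:u+40],None,fx=9,fy=9,interpolation=cv2.INTER_CUBIC),alpha=1.7))
E
```

```text
16.4 -11.1 Mz -0.046 j6 -0.0 F [ 0.3  0.6 -3.5]
245 167
```

Free of the staple (Fz is just the weight). Lifting until the underside is 10 cm above the deck.

>>> apply_moves --deltas '[{"fingers": 48,"delta_pos": [0,0,-5],"angular": [0,0,0]},{"fingers": 48,"delta_pos": [0,0,-15],"angular": [0,0,0]},{"fingers": 48,"delta_pos": [0,0,-27],"angular": [0,0,0]},{"fingers": 48,"delta_pos": [0,0,-39],"angular": [0,0,0]},{"fingers": 48,"delta_pos": [0,0,-51],"angular": [0,0,0]},{"fingers": 48,"delta_pos": [0,0,-63],"angular": [0,0,0]},{"fingers": 48,"delta_pos": [0,0,-75],"angular": [0,0,0]},{"fingers": 48,"delta_pos": [0,0,-85],"angular": [0,0,0]},{"fingers": 48,"delta_pos": [0,0,-90],"angular": [0,0,0]},{"fingers": 48,"delta_pos": [0,0,-91],"angular": [0,0,0]}]'

```text
clock: 17.45
tool_pos: [0.5811, -0.0721, 0.1798]
orientation: [-180.0, -0.1, -11.2]
force: [0.1, 0.7, -3.2]
opening: 0.0541
gripper_force: 30.0
```

>>> apply_moves --deltas '[{"fingers": 48,"delta_pos": [0,0,0],"angular": [0,0,0]},{"fingers": 48,"delta_pos": [0,0,0],"angular": [0,0,0]},{"fingers": 48,"delta_pos": [0,0,0],"angular": [0,0,0]},{"fingers": 48,"delta_pos": [0,0,0],"angular": [0,0,0]},{"fingers": 48,"delta_pos": [0,0,0],"angular": [0,0,0]}]'

```text
clock: 17.95
tool_pos: [0.5807, -0.0722, 0.1788]
orientation: [180.0, 0.0, -11.2]
force: [0.1, 0.2, -3.2]
opening: 0.0539
gripper_force: 30.0
```

```bash
python3 m.py; python3 - <<'E'
from h import *
im=ctrl.snapshot("scene")[:,:,::-1]; u,v=pix("scene",[.61,-.08,.18]).astype(int);print(u,v)
cv2.imwrite("pics/h7.png",cv2.convertScaleAbs(cv2.resize(im[v-50:v+50,u-66:u+66],None,fx=6,fy=6,interpolation=cv2.INTER_CUBIC),alpha=1.6))
E
```

```text
17.95 -11.2 Mz -0.011 j6 0.0 F [ 0.1  0.2 -3.2]
246 139
```

View pics/h7.png

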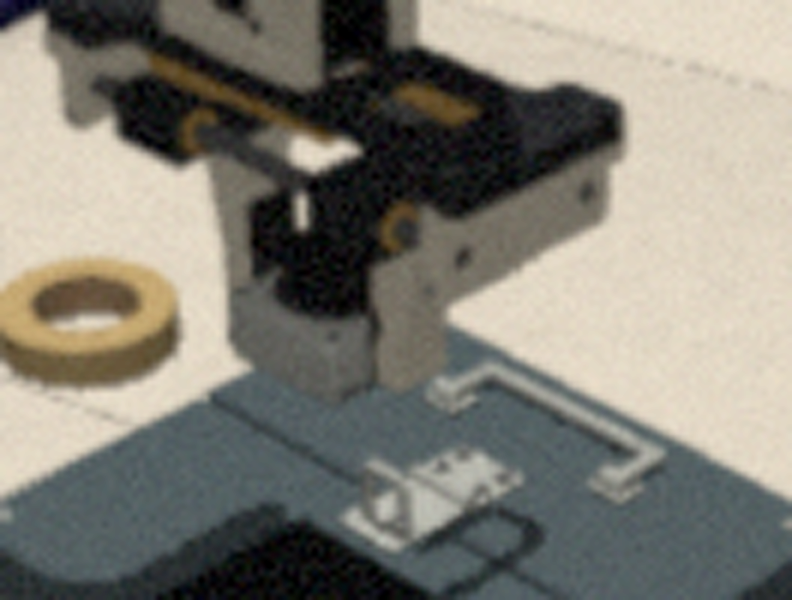

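The lock is held level at crop (310,310), and the empty staple stands at (385,495). The shadow at (500,540) shows the open shackle's bend. Handing in.

```bash
python3 -c "
from plant import ctrl
print(ctrl.close_job())"
```

```text
the job is handed in; nothing more can be done
None
```

The padlock is off the hasp and the job is handed in at about 18 s. It is gripped level with the dial on top, its underside about 10 cm above the deck, and the shackle drawn to its stop; the vials and carton were not approached.

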